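# Open the locked gauge case with its bit key

### The arm

A 6-joint arm with a two-finger parallel gripper is mounted at the origin on the work surface. World frame = base frame: x ahead of the robot, y to its left, z up, the work surface at z = 0. Lengths are in m, angles in rad, forces in N, time in s.
With the tool pointing down it reaches from about 0.425 to 0.95 m from the base axis. Payload 3.5 kg.
Tool frame: the origin (TCP) lies at the very end of the fingers, on their centre line; the grasp point (between the pads) lies 19 mm behind it (ctrl.grip_point_offset is the distance from the TCP to the grasp point, in m); z points along the fingers, y is the line along which they close (so a half turn about z gives the same grasp; the last joint's range is limited). The gripper opens to 85 mm and grips with 20 to 120 N. Pads are 22 mm wide; open, the fingers measure 114 mm over their backs; the gripper's body (76 mm by 85 mm) begins 54 mm behind the grasp point. The pads swing forward as they close: fully open they stand 13 mm farther back than shut.
Start: joints at [-0.15, 0.286, 1.577, -0, 1.279, -0.15], TCP at [0.675, 0, 0.2] pointing down, gripper open.
Joint ranges: [-2.77, 2.77], [-0.9, 2.22], [0.21, 2.48], [-1.53, 4.67], [0.24, 2.81], [-2.84, 2.84]. Speed limits (rad/s): [2.79, 2.79, 3.14, 3.14, 3.14, 3.14].

### API

Orientations are given as a unit quaternion [x, y, z, w].
In Python, from plant import ctrl gives the robot as it stands. The module is installed in compiled form; this text tells all that it offers.
- The arm moves only by the shell command python3 -m pendant 'ROWS' [OPENING] [FORCE]. ROWS is JSON, a list of rows, each an object of numbers: "dx", "dy", "dz": the shift along the tool's x, y, z in cm; "twist": the turn about the tool's z in degrees. A call has 1 to 10 rows; each row is the pose to reach, as a shift and turn from the pose commanded when the call began, along the tool's axes at that moment; what a row does not reach only later rows make up. A row lasts 1/8 s, in which the tool goes at most 62.5 mm and 10.7 degrees, less where a joint would pass 70% of its speed; a pose out of reach is approached as far as the arm can. A call with a gripper value outside its range is refused whole. OPENING is the opening in per cent of the stroke, from 0 (shut) to 100 (fully open), set as the call begins (- or left out, the last holds). The fingers move at their own pace and stop on an object; FORCE is the grip in N (left out, the last holds). Time passes only in rows, so rows that repeat a pose let the fingers close. It gives the time, the measured TCP pose, the force, the opening and the grip force at its end, in the units of the state.
- ctrl.get_state(): the state, without advancing time (a new reading comes with each control period).
- ctrl.read_camera(name): name is "scene" or "side" or "wrist"; returns a dict with "img" (400x640x3 uint8, red, green, blue), "depth" (400x640 float32, m along the optical axis (not along the pixel's ray), 0 where there is no reading), "camera_matrix" (3x3 intrinsics, pixels), "xyz" and "rotation" of the camera in the world; the wrist camera has in their place "tool_from_camera" (4x4, takes a point from camera to tool coordinates, whose origin is the TCP and whose axes are the flange's). Camera axes: x right, y up, looking along -z (the intrinsics and any distortion apply to the point x, -y, -z); pixel columns grow to the right and rows downward; lengths in m; the calibration is good to about 2 mm. A picture is of the moment at which its call begins: read the wrist's pose just before it.
- ctrl.sign_off(): hands the job in; it is judged then, once.
The state is a dict: "time": time; "qpos": joint angles; "dq": joint speeds; "joint_efforts": joint torques, N m; "eef_pos": TCP position; "tcp_rot": TCP orientation; "contact_force": force on the tool from outside, world axes, zero at the start; "wrist_torque": the same for the moment, N m; "opening": opening from 0.0 (shut) to 1.0 (fully open); "finger_force": force on a finger pad.
Only numpy, scipy, OpenCV 4.12 (cv2) and the standard library are available. Lean on these libraries where they do the work, as an engineer would, in place of code of your own. Each camera call takes 0.05 s, during which the arm holds its last target. There are 200 camera calls.

### The job

The grey steel gauge case on the bench is locked. Take its key, the one with the flat black plastic head, from the key rack, feel it gently into the lock on the lid until its collar sits fully home (never force it), and turn it clockwise about a quarter turn to draw the hidden bolt; then let go, leave the key in the lock and let the lid rise open by itself. Do not disturb the other keys or the other things on the bench.

Things in the scene. Friction and masses are not known exactly. Their poses are not given: they have to be found in the camera images.
- case: Grey painted steel gauge case, fixed to the bench: 210 deep (its x) x 270 wide (its y) x 100 high, plus a flat 4 mm lid with its hinge along the far (+x) edge. Origin: centre of its underside. Its front (-x) faces the robot, yaw within 0.25 rad.
- lock_face (a point): Centre of the lock's round bore, on top of the lock (107 mm above the bench, lid shut), 45 mm behind the case's front edge, mid-width; z: bore axis, up; x, y: the LID's axes. The lock is a steel disc, 31 mm across (in a dark ring, 52 across), 3 mm proud of the lid. Bore 11 mm across, with one notch 4.6 mm wide out to 11.8 mm from the axis, 10 mm deep. Never more than 40 N between key and case.
- lock_floor (a point): On the bore's axis, 25 mm below lock_face, same axes: the tip's place when the key is home. The lock was refitted by hand: its notch points to the case's front (-x) only roughly, clocked up to 0.75 rad (43 deg) either way about z. This angle is not measured: see it or feel for it. The bit drops through the notch within about 0.1 rad. Over the last 5 mm spring pins push back, up to 4 N.
- key_seat (a point): On the key's axis, at the underside of its collar (29 mm across, 5 thick). It rests on the rack's shelf at the start and on the lock's disc when fully home, where it coincides with lock_face. The key (about 40 g) stands upright, z up its axis to the head. Only with the collar within 1.5 mm of the disc can it turn; turned, it cannot come out and rises up to 1.5 mm when let go.
- key_tip (a point): Lower end of the key's shank, 25 mm below key_seat, same axes. Shank 10 mm across, its last 3.5 mm tapered to 5.6 mm. One bit points along -x: 3.4 mm wide, out to 11 mm from the axis, 10.5 to 13.5 mm above the tip. With the bit off the notch the first 10.5 mm go in, then the bit sits on the solid disc, collar 13 to 14.5 mm above it. Bit and notch agree when key yaw = lid yaw + clocking.
- key_grip (a point): Centre of the key's head, 28 mm above key_seat on the axis, same axes: a flat black plastic block 32 mm wide (x), 9 mm thick (y, grip across this), 36 mm tall (from 10 to 46 mm above the collar's underside).
- plug (a joint): Turn of the lock's core in rad: 0 locked, grows clockwise seen from above, stop at 1.8. The bolt is clear from 0.95 on; turn the key itself a quarter turn (1.57), for the core lags it by up to 0.35 (play). Light friction (0.03 N m); stays where it is left.
- lid (a joint): Opening of the lid in rad: 0 shut, 1.25 fully open (stop). A damped gas spring pushes it up as soon as the bolt is clear and nothing holds it down (about 2 N at the lock), in about 4 s; the front edge rises and swings away from the robot.
- rack: Fixed bent-aluminium key rack, 190 long (x) x 60 wide (y). Its shelf, 48 mm above the bench, has three 23.5 mm square holes in a row along x, 60 mm apart, in which the keys hang by their collars. Origin: on the bench under the middle.
- wing_key_mid (a point): Middle of the steel T-shaped head (52 mm wide) of another key in the rack: leave it there.
- stub_key_mid (a point): Middle of the round brass head (21 mm across) of another key in the rack: leave it there.
- caliper: Digital caliper lying in front of the case, about 200 x 80 x 13 mm. Leave it.
- ring: Black printed ring lying flat, 110 mm across, 14 high. Leave it.
- meter: Multimeter lying on its back, 180 x 85 x 48 mm. Leave it.
- solder_spool: Standing spool of solder, 60 mm across, 52 high. Leave it.
- screwdriver: Screwdriver lying on the bench, 190 mm long. Leave it.
Not all that is in view belongs to the job. Leave any red or turquoise look-alike of the part that bears key_seat alone.

How it is judged:
By the outcome, as a careful person would: the job done as asked, in the order asked, and still so for the second after the job is handed in, with the robot touching nothing.
It also fails if it takes over 72 s, if anything falls off the work surface, if the arm or the gripper's body presses on something with over 40 N, if the wrist force passes 120 N, or if a joint passes its speed limit or range.

## Working session

There is one attempt and no reset: what is moved stays moved. The work goes in short steps, Python scripts to look and compute and a shell command to move; the robot and the scene stay as the last step left them, time stands still between calls to the robot, and variables do not carry over. Pictures are saved under pics/ and viewed, at most 10 in all, crops included, and the job is handed in when it is done.

```bash
mkdir -p pics; cat > h.py <<'E'
import numpy as np,cv2
from plant import ctrl
from scipy.spatial.transform import Rotation as R
def cam(name):
    s=ctrl.get_state(); c=ctrl.read_camera(name)
    if name=="wrist":
        T=np.eye(4);T[:3,:3]=R.from_quat(s["tcp_rot"]).as_matrix();T[:3,3]=s["eef_pos"]
        T=T@np.array(c["tool_from_camera"]);c["xyz"]=T[:3,3];c["rotation"]=T[:3,:3]
    else:
        c["xyz"]=np.array(c["xyz"]);c["rotation"]=np.array(c["rotation"])
        if c["rotation"].shape!=(3,3): c["rotation"]=R.from_quat(c["rotation"]).as_matrix()
    c["K"]=np.array(c["camera_matrix"]);return c
def ray(c,u,v):
    d=np.linalg.inv(c["K"])@[u,v,1]; return c["rotation"]@[d[0],-d[1],-d[2]]
def onz(c,u,v,z):
    d=ray(c,u,v);return c["xyz"]+d*(z-c["xyz"][2])/d[2]
def dep(c,u,v):
    return c["xyz"]+ray(c,u,v)*c["depth"][int(v),int(u)]
def proj(c,p):
    q=c["rotation"].T@(np.array(p)-c["xyz"]);q=c["K"]@[q[0],-q[1],-q[2]];return q[:2]/q[2]
def save(c,n,box=None,s=1):
    im=c["img"][...,::-1]
    if box: im=im[box[1]:box[3],box[0]:box[2]]
    cv2.imwrite("pics/"+n,cv2.resize(im,None,fx=s,fy=s,interpolation=cv2.INTER_CUBIC))
E
python3 - <<'E'
from h import *
a=cam("scene");b=cam("side");
print(a.keys(),ctrl.get_state(),a["xyz"],b["xyz"],a["K"])
im=np.vstack([a["img"],b["img"]])[...,::-1]
cv2.imwrite("pics/a.png",cv2.resize(im,(480,600)) if 0 else a["img"][...,::-1]);save(b,"b.png")
E
```

```text
dict_keys(['img', 'depth', 'camera_matrix', 'xyz', 'rotation', 'K']) {'time': 0.1, 'qpos': array([-1.49974130e-01,  2.87146926e-01,  1.57803047e+00,  1.55918332e-05,
        1.27860323e+00, -1.50008682e-01]), 'dq': array([ 0.00051033, -0.00310835, -0.00099941, -0.00155024,  0.00123957,
        0.00046762]), 'joint_efforts': array([ 1.14915063e-03, -4.07295120e+01, -2.93698221e+01, -1.06323112e-04,
        3.42678482e-03, -4.41654265e-06]), 'eef_pos': array([6.74337347e-01, 1.51432235e-04, 1.98239069e-01]), 'tcp_rot': array([ 7.07095736e-01,  7.07116980e-01, -6.43280848e-04, -8.84904137e-04]), 'contact_force': array([0.03413493, 0.78874516, 0.5463398 ]), 'wrist_torque': array([ 0.02689958,  0.01465471, -0.03039288]), 'finger_force': 0.0, 'opening': 0.997220339624662} [1.11016476 0.64554902 0.81834428] [-0.09576438 -0.93686827  0.94676684] [[417.48187689   0.         322.89916138]
 [  0.         417.48187689 199.94610232]
 [  0.           0.           1.        ]]
```

View pics/a.png

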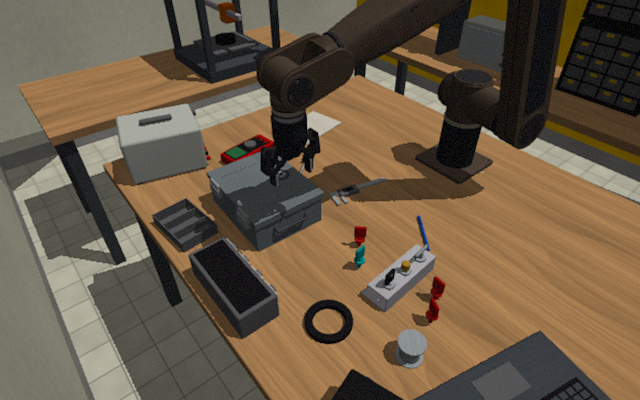

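View pics/b.png

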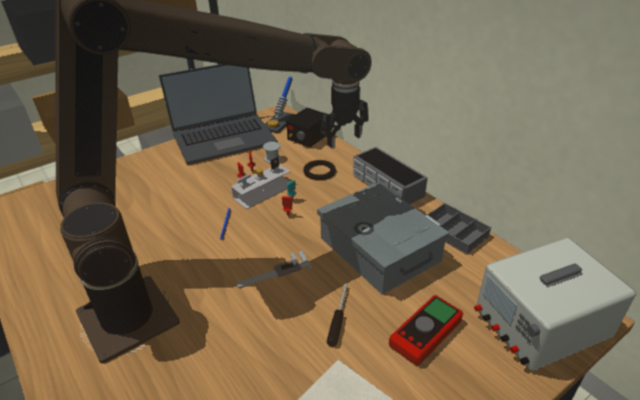

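Scene view: the rack is at (402,276), holding a black-headed key at (390,275), brass at (406,266) and the steel T at (420,255). There are red look-alikes at (437,288), (433,310) and (360,235), and a turquoise one at (360,256). The lock shows in the side view at (364,229). The black one in the rack fits the description; I'll confirm it in an enlarged crop.

```bash
python3 - <<'E'
from h import *
a=cam("scene");b=cam("side")
A=cv2.resize(a["img"][225:325,340:450],None,fx=5,fy=5,interpolation=2)[:500]
B=cv2.resize(b["img"][140:215,225:300],(500,500),interpolation=2)
cv2.imwrite("pics/c.png",cv2.resize(np.hstack([A,B]),(798,380))[...,::-1])
for n,c,l in(("a",a,[(390,275),(390,279),(406,266),(420,255),(360,235),(360,256)]),("b",b,[(275,163),(275,160),(364,229),(262,172)])):
    for u,v in l: print(n,u,v,dep(c,u,v).round(3))
# black pixels near rack by depth
for n,c,bx in(("a",a,(375,262,402,292)),("b",b,(266,152,284,176))):
    P=[]
    for v in range(bx[1],bx[3]):
        for u in range(bx[0],bx[2]):
            p=dep(c,u,v)
            if c["img"][v,u].max()<50 and p[2]>.055: P.append(p)
    P=np.array(P);print(n,len(P),P.mean(0),P.min(0),P.max(0))
E
```

```text
a 390 275 [0.6   0.262 0.084]
a 390 279 [0.599 0.263 0.069]
a 406 266 [0.545 0.262 0.075]
a 420 255 [0.482 0.253 0.062]
a 360 235 [0.533 0.095 0.041]
a 360 256 [0.584 0.149 0.041]
b 275 163 [0.598 0.256 0.079]
b 275 160 [0.602 0.26  0.087]
b 364 229 [ 0.584 -0.194  0.106]
b 262 172 [0.539 0.239 0.077]
a 89 [0.60313544 0.26250416 0.08020848] [0.5861565  0.25694216 0.05844543] [0.61578077 0.26572388 0.09613464]
b 55 [0.59487023 0.2543608  0.08229052] [0.58108321 0.2478206  0.06568404] [0.60972608 0.26251679 0.09691856]
```

View pics/c.png

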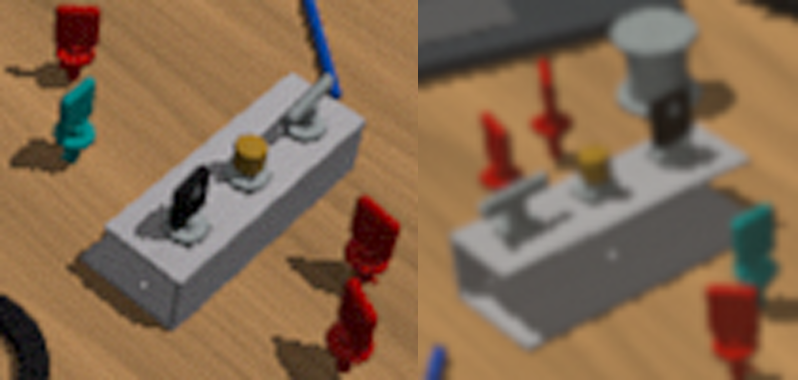

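The crops confirm it: the black flat-headed key stands at the +x end of the rack, near (0.599, 0.258), with its head along x. The wing key and the brass key share the rack, and the red and turquoise ones stand on the bench. Moving above it.

```bash
python3 -m pendant '[{"dx":3,"dy":-0.8,"dz":-2,"twist":-10},{"dx":6,"dy":-1.6,"dz":-3,"twist":-20},{"dx":9,"dy":-2.5,"dz":-3,"twist":-30},{"dx":12,"dy":-3.4,"dz":-3,"twist":-40},{"dx":15,"dy":-4.2,"dz":-3,"twist":-50},{"dx":18,"dy":-5,"dz":-3,"twist":-60},{"dx":21,"dy":-6,"dz":-3,"twist":-70},{"dx":24,"dy":-7,"dz":-3,"twist":-80},{"dx":25.8,"dy":-7.5,"dz":-3,"twist":-88},{"dx":25.8,"dy":-7.5,"dz":-3,"twist":-88}]'
python3 - <<'E'
from h import *
for i in range(4): c=cam("wrist")
s=ctrl.get_state();print(s["eef_pos"],s["qpos"],R.from_quat(s["tcp_rot"]).as_matrix().round(3),c["xyz"],c["rotation"].round(2))
save(c,"d.png")
m=(c["img"].max(2)<60)
print(proj(c,[.599,.258,.094]))
E
```

```text
time: 1.45
eef_pos: [0.5994, 0.2591, 0.2292]
tcp_rot: [0.017, 1.0, -0.0, -0.0]
contact_force: [0.6, -1.5, 0.5]
opening: 1.003
finger_force: 0.0
[0.60028581 0.25711748 0.22938151] [ 2.49682689e-01  2.18149904e-01  1.60395824e+00 -3.08594306e-04
  1.31971503e+00 -1.28372494e+00] [[-0.999  0.037 -0.   ]
 [ 0.037  0.999 -0.   ]
 [ 0.    -0.    -1.   ]] [0.53492919 0.25977079 0.40479281] [[ 0.04 -0.97 -0.26]
 [ 1.    0.04  0.01]
 [-0.   -0.26  0.97]]
[318.00697755 181.72568429]
```

View pics/d.png

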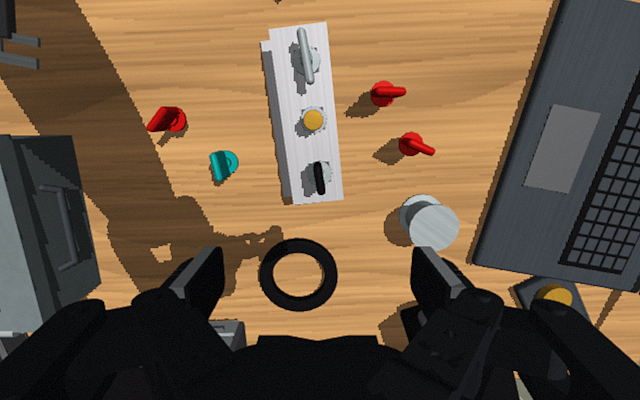

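The wrist view shows the black head end-on at (320,178) in the rack. Brass is at (313,119), wing at (307,55), red ones at (385,93), (413,143) and (170,120), turquoise at (224,164). Measuring the head's top face.

```bash
python3 - <<'E'
from h import *
Q=[];E=[];RR=[]
for i in range(5):
    c=cam("wrist");s=ctrl.get_state();E.append(s["eef_pos"]);RR.append(s["tcp_rot"]);
    for v in range(150,205):
        for u in range(305,335):
            p=dep(c,u,v)
            if c["img"][v,u].max()<60 and p[2]>.084: Q.append(p)
Q=np.array(Q);e=np.mean(E,0)
(cx,cy),wh,an=cv2.minAreaRect((Q[:,:2]*1000).astype(np.float32))
print(len(Q),Q.mean(0),Q.min(0),Q.max(0),cx,cy,wh,an)
w,V=np.linalg.eigh(np.cov(Q[:,:2].T));d=V[:,1]*np.sign(V[0,1]);print("yaw",np.arctan2(d[1],d[0]))
# ray ends of mask
m=((c["img"].max(2)<60)).astype(np.uint8);m[:150]=0;m[200:]=0;m[:,:308]=0;m[:,332:]=0
ys,xs=np.nonzero(m);
for v in (ys.min(),ys.max()): print(v,xs[ys==v],onz(c,xs[ys==v].mean(),v,.094))
Rm=R.from_quat(RR).mean().as_matrix();print(e,Rm.round(3))
k=np.array([cx/1000,cy/1000]);print("tool shift cm",Rm.T@(np.r_[k,.062]-e)*100)
E
```

```text
1195 [0.59557588 0.25905666 0.0962759 ] [0.53502845 0.25409662 0.08400887] [0.61285884 0.26409023 0.40488482] 574.0828857421875 257.6022033691406 (77.67265319824219, 9.169210433959961) 3.7906785011291504
yaw 0.07549329398744982
162 [315 316 317 318 319] [0.57897776 0.25783311 0.094     ]
194 [320 321 322] [0.61211518 0.26071311 0.094     ]
[0.6002776  0.25724868 0.22945947] [[-0.999  0.037 -0.   ]
 [ 0.037  0.999 -0.   ]
 [ 0.    -0.    -1.   ]]
tool shift cm [ 2.61782302 -0.05856146 16.74613922]
```

```bash
python3 -m pendant '[{"dx":0.4,"dy":0.2,"dz":4,"twist":-2.5},{"dx":0.4,"dy":0.2,"dz":8,"twist":-2.5},{"dx":0.4,"dy":0.2,"dz":11,"twist":-2.5},{"dx":0.4,"dy":0.2,"dz":14,"twist":-2.5},{"dx":0.4,"dy":0.2,"dz":16,"twist":-2.5},{"dx":0.4,"dy":0.2,"dz":16.7,"twist":-2.5},{"dx":0.4,"dy":0.2,"dz":16.7,"twist":-2.5}]' 50 40
python3 - <<'E'
from h import *
c=cam("wrist");save(c,"e.png",(160,100,480,340),2)
s=ctrl.get_state();print(s["eef_pos"],s["contact_force"],s["opening"])
E
```

```text
time: 2.78
eef_pos: [0.5963, 0.2602, 0.0628]
tcp_rot: [-0.004, 1.0, 0.0, 0.0]
contact_force: [-0.3, -0.0, -0.3]
opening: 0.502
finger_force: 0.0
[0.59687173 0.26034053 0.06360996] [-0.07533319  0.33670256  0.33012805] 0.49921291376818383
```

View pics/e.png

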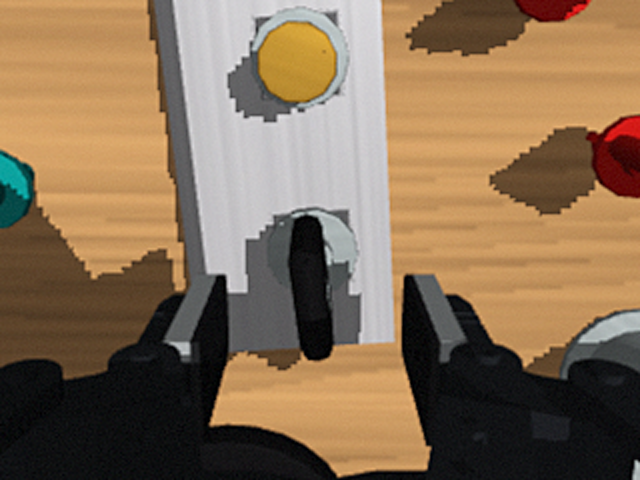

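The head at (313,285) is centred between the pads, tilted a few degrees to the tool. Twisting a little more, then closing.

```bash
python3 -m pendant '[{"twist":-4},{"twist":-4}]' && python3 -m pendant '[{"dz":0},{"dz":0},{"dz":0},{"dz":0},{"dz":0},{"dz":0}]' 0 50
```

```text
$[0]: bad value
```

```bash
python3 -m pendant '[{"dz":-1},{"dz":-2.5},{"dz":-5},{"dz":-9},{"dz":-13},{"dz":-15},{"dz":-15}]'
python3 - <<'E'
from h import *
c=cam("wrist");save(c,"f.png",(160,100,480,340),2)
b=cam("side")
# lock measurement (side): steel disc / dark ring near 364,229
im=b["img"][205:250,335:395];cv2.imwrite("pics/g.png",cv2.resize(im,(800,600),interpolation=2)[...,::-1])
s=ctrl.get_state();print(s)
E
```

```text
{'time': 2.925, 'qpos': array([ 2.55819404e-01,  3.69333483e-01,  1.73343035e+00,  4.11640255e-05,
        1.03599744e+00, -1.32365808e+00]), 'dq': array([ 0.00141077, -0.00230778,  0.00289122, -0.00102694, -0.00220159,
        0.00072252]), 'joint_efforts': array([-1.51823787e-02, -4.00990534e+01, -2.57887781e+01, -6.78039160e-04,
        2.34321167e-03,  1.24891899e-04]), 'eef_pos': array([0.59717297, 0.26049502, 0.06418638]), 'tcp_rot': array([-4.33009678e-03,  9.99989623e-01,  3.69441178e-04,  1.36675099e-03]), 'contact_force': array([ 0.0877853 ,  0.17464356, -0.6857323 ]), 'wrist_torque': array([-0.013122  ,  0.00684431, -0.03865181]), 'finger_force': 0.0, 'opening': 0.5013224679252052}$[0]: bad value
```

View pics/f.png

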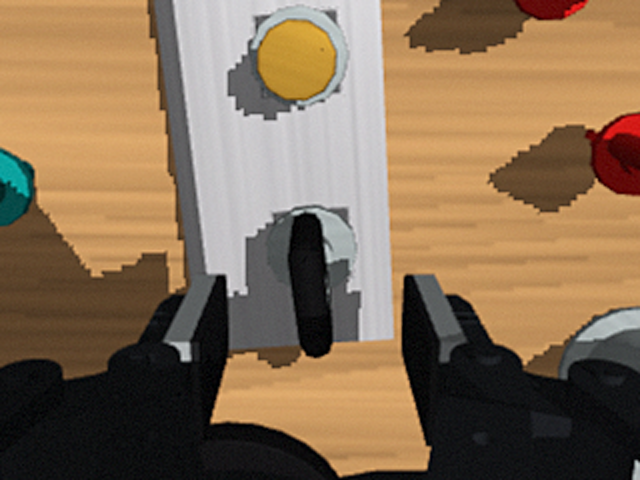

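Both calls were refused whole: incomplete rows appear not to be accepted. Nothing moved, and the picture is unchanged with the head still between the pads. I'll give full rows.

```bash
python3 -m pendant '[{"dx":0,"dy":0,"dz":0,"twist":-4},{"dx":0,"dy":0,"dz":0,"twist":-4}]' && python3 -m pendant '[{"dx":0,"dy":0,"dz":0,"twist":0},{"dx":0,"dy":0,"dz":0,"twist":0},{"dx":0,"dy":0,"dz":0,"twist":0},{"dx":0,"dy":0,"dz":0,"twist":0},{"dx":0,"dy":0,"dz":0,"twist":0},{"dx":0,"dy":0,"dz":0,"twist":0}]' 0 50
```

```text
time: 3.18
eef_pos: [0.5968, 0.2604, 0.0638]
tcp_rot: [-0.039, 0.999, 0.0, 0.001]
contact_force: [-0.0, 0.0, 0.0]
opening: 0.502
finger_force: 0.0
time: 3.92
eef_pos: [0.596, 0.2602, 0.0625]
tcp_rot: [-0.039, 0.999, -0.0, -0.0]
contact_force: [-0.6, -0.6, -0.9]
opening: 0.003
finger_force: 0.0
```

```bash
python3 - <<'E'
from h import *
c=cam("wrist");save(c,"g1.png",(160,100,480,340),2)
s=ctrl.get_state();print(s["opening"],s["finger_force"],s["contact_force"])
Q=[]
for v in range(150,300):
    for u in range(290,345):
        p=dep(c,u,v)
        if .08<p[2]<.1: Q.append(p)
Q=np.array(Q);print(len(Q), Q.mean(0) if len(Q) else 0,Q.min(0),Q.max(0))
E
```

```text
0.0013022013031583663 0.0 [-0.6638275  -0.53196231 -0.24633352]
315 [0.58406783 0.25776995 0.09101468] [0.58135785 0.25297286 0.08001633] [0.58842537 0.26483254 0.09994491]
```

View pics/g1.png

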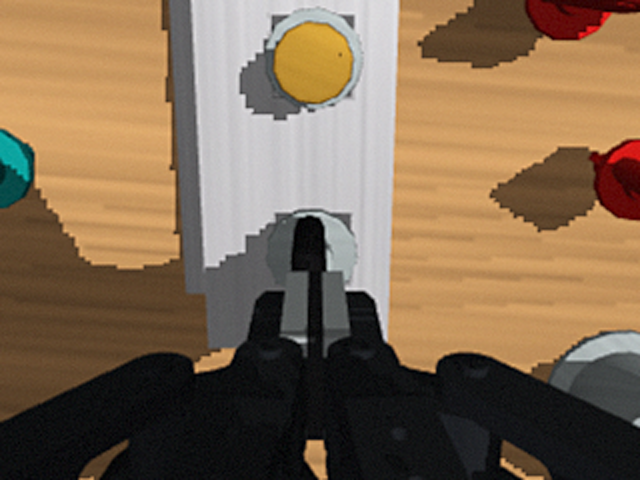

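```bash
python3 - <<'E'
from h import *
c=cam("wrist");s=ctrl.get_state();print(c["K"][0,0],proj(c,s["eef_pos"]),proj(c,s["eef_pos"]+[0,0,.019]),s["finger_force"],s["opening"])
for X,Y in [(308,225),(308,250),(310,268),(316,290),(316,320),(316,345),(318,380),(316,430),(295,280),(295,320),(335,280),(335,320),(262,320),(370,320)]:
    u,v=160+X/2,100+Y/2;print(X,Y,dep(c,u,v).round(4),c["img"][int(v),int(u)])
E
```

```text
311.2898587504615 [317.34874037 229.50447028] [317.36765542 241.85101981] 0.0 -0.001374791739955087
308 225 [0.5823 0.2572 0.0731] [15 16 17]
308 250 [0.5827 0.2575 0.0926] [22 17 20]
310 268 [0.5865 0.2583 0.0946] [20 20 20]
316 290 [0.5856 0.2596 0.11  ] [20 15 13]
316 320 [0.585  0.2595 0.1263] [14 11 14]
316 345 [0.587  0.2597 0.1327] [15 18 18]
318 380 [0.5936 0.2606 0.1337] [18 16 17]
316 430 [0.6052 0.2611 0.1326] [16 16 14]
295 280 [0.5859 0.2548 0.1046] [93 97 95]
295 320 [0.5848 0.2554 0.1273] [89 94 92]
335 280 [0.5847 0.2639 0.1057] [93 95 94]
335 320 [0.5847 0.2632 0.1263] [91 93 92]
262 320 [0.5899 0.2486 0.118 ] [15 14 19]
370 320 [0.5881 0.2712 0.1182] [20 22 23]
```

```bash
python3 - <<'E'
from h import *
print(ctrl.get_state()["eef_pos"], ctrl.grip_point_offset)
for n in ("scene","side","wrist"):
    c=cam(n);v,u=np.mgrid[0:400,0:640];d=np.linalg.inv(c["K"])@np.stack([u.ravel(),v.ravel(),np.ones(u.size)])
    P=(c["rotation"]@(d*[[1],[-1],[-1]]*c["depth"].ravel())).T+c["xyz"]
    k=(abs(P[:,0]-.597)<.03)&(abs(P[:,1]-.259)<.03)&(P[:,2]>.055);P=P[k]
    print(n)
    for z in np.arange(.06,.16,.008):
        q=P[abs(P[:,2]-z)<.004]
        if len(q): print(round(z,3),len(q),q[:,:2].min(0).round(3),q[:,:2].max(0).round(3))
E
```

```text
[0.5960526  0.26017875 0.0625161 ] 0.0187
scene
0.06 17 [0.585 0.26 ] [0.614 0.266]
0.068 21 [0.586 0.257] [0.615 0.265]
0.076 19 [0.583 0.257] [0.615 0.265]
0.084 17 [0.595 0.26 ] [0.616 0.265]
0.092 21 [0.6   0.256] [0.615 0.267]
0.1 18 [0.603 0.248] [0.609 0.272]
0.108 33 [0.589 0.245] [0.61  0.274]
0.116 32 [0.592 0.248] [0.609 0.274]
0.124 30 [0.594 0.249] [0.609 0.274]
0.132 20 [0.602 0.249] [0.611 0.276]
0.14 53 [0.593 0.229] [0.612 0.289]
0.148 91 [0.584 0.229] [0.613 0.289]
0.156 38 [0.586 0.229] [0.615 0.288]
side
0.06 15 [0.583 0.245] [0.608 0.259]
0.068 11 [0.584 0.25 ] [0.609 0.261]
0.076 18 [0.58  0.248] [0.61  0.259]
0.084 23 [0.579 0.249] [0.613 0.26 ]
0.092 15 [0.582 0.249] [0.614 0.261]
0.1 11 [0.584 0.246] [0.602 0.266]
0.108 20 [0.584 0.244] [0.605 0.272]
0.116 16 [0.583 0.242] [0.604 0.262]
0.124 22 [0.582 0.243] [0.606 0.265]
0.132 12 [0.583 0.245] [0.596 0.272]
0.14 19 [0.581 0.23 ] [0.606 0.288]
0.148 30 [0.58  0.231] [0.606 0.289]
0.156 20 [0.579 0.23 ] [0.604 0.287]
wrist
0.06 42 [0.582 0.254] [0.6   0.266]
0.068 60 [0.581 0.253] [0.586 0.262]
0.076 71 [0.582 0.254] [0.586 0.262]
0.084 81 [0.582 0.253] [0.586 0.262]
0.092 208 [0.582 0.254] [0.588 0.262]
0.1 156 [0.584 0.248] [0.59  0.272]
0.108 420 [0.584 0.246] [0.591 0.273]
0.116 493 [0.584 0.246] [0.591 0.273]
0.124 463 [0.584 0.246] [0.591 0.273]
0.132 747 [0.583 0.243] [0.608 0.276]
0.14 1696 [0.581 0.229] [0.609 0.289]
0.148 3423 [0.58  0.229] [0.607 0.289]
0.156 2135 [0.578 0.229] [0.607 0.289]
```

All three cameras agree: the fingers shut at z ≈ 0.098, just above the head (top 0.095), so the real fingertips stand about 36 mm short of the reported TCP. Nothing was touched. I'll reopen, go 35 mm lower and grip.

```bash
python3 -m pendant '[{"dx":-0.2,"dy":-0.1,"dz":0,"twist":0},{"dx":-0.2,"dy":-0.1,"dz":0,"twist":0},{"dx":-0.2,"dy":-0.1,"dz":0,"twist":0},{"dx":-0.2,"dy":-0.1,"dz":0,"twist":0},{"dx":-0.2,"dy":-0.1,"dz":1,"twist":0},{"dx":-0.2,"dy":-0.1,"dz":2,"twist":0},{"dx":-0.2,"dy":-0.1,"dz":3,"twist":0},{"dx":-0.2,"dy":-0.1,"dz":3.5,"twist":0},{"dx":-0.2,"dy":-0.1,"dz":3.5,"twist":0}]' 50 40
```

```text
time: 5.3
eef_pos: [0.5977, 0.2592, 0.0266]
tcp_rot: [-0.039, 0.999, -0.0, -0.001]
contact_force: [-0.4, -0.1, -0.5]
opening: 0.505
finger_force: 0.0
```

```bash
python3 -m pendant '[{"dx":0,"dy":0,"dz":0,"twist":0},{"dx":0,"dy":0,"dz":0,"twist":0},{"dx":0,"dy":0,"dz":0,"twist":0},{"dx":0,"dy":0,"dz":0,"twist":0},{"dx":0,"dy":0,"dz":0,"twist":0},{"dx":0,"dy":0,"dz":0,"twist":0}]' 0 50
```

```text
time: 6.05
eef_pos: [0.5986, 0.2594, 0.0282]
tcp_rot: [-0.039, 0.999, 0.0, 0.001]
contact_force: [1.1, -0.4, 3.0]
opening: 0.093
finger_force: 49.5
```

Gripped: opening 0.093 ≈ 8 mm, 49.5 N. Lifting straight up, then over to the case.

```bash
python3 -m pendant '[{"dx":0,"dy":0,"dz":-0.5,"twist":0},{"dx":0,"dy":0,"dz":-1.5,"twist":0},{"dx":0,"dy":0,"dz":-3,"twist":0},{"dx":0,"dy":0,"dz":-5,"twist":0},{"dx":0,"dy":0,"dz":-8,"twist":0},{"dx":0,"dy":0,"dz":-11,"twist":0},{"dx":0,"dy":0,"dz":-14,"twist":0},{"dx":0,"dy":0,"dz":-16,"twist":0},{"dx":0,"dy":0,"dz":-16,"twist":0}]'
```

```text
time: 7.18
eef_pos: [0.5994, 0.2597, 0.1906]
tcp_rot: [-0.039, 0.999, 0.001, 0.002]
contact_force: [-0.3, 0.1, -1.5]
opening: 0.095
finger_force: 51.0
```

```bash
python3 -m pendant '[{"dx":0,"dy":-2,"dz":0,"twist":0},{"dx":0,"dy":-6,"dz":0,"twist":0},{"dx":0,"dy":-11.5,"dz":0,"twist":0},{"dx":0,"dy":-17,"dz":0,"twist":0},{"dx":0.3,"dy":-22.5,"dz":0,"twist":0},{"dx":0.3,"dy":-28,"dz":0,"twist":0},{"dx":0.3,"dy":-33.5,"dz":0,"twist":0},{"dx":0.3,"dy":-39,"dz":0,"twist":0},{"dx":0.3,"dy":-43,"dz":0,"twist":0},{"dx":0.3,"dy":-45.5,"dz":0,"twist":0}]'
python3 - <<'E'
from h import *
for i in range(4): c=cam("wrist")
s=ctrl.get_state();print(s["eef_pos"],s["tcp_rot"],s["opening"],s["finger_force"])
print(proj(c,[.587,-.19,.107]))
save(c,"h.png")
E
```

```text
time: 8.43
eef_pos: [0.6292, -0.1971, 0.1853]
tcp_rot: [-0.038, 0.999, 0.001, -0.002]
contact_force: [0.6, 1.5, -0.2]
opening: 0.1
finger_force: 51.0
[ 0.63022074 -0.19406873  0.18650124] [-3.90456748e-02  9.99236804e-01  7.63433788e-04 -8.14224000e-04] 0.09919303646441183 51.01507544517517
[327.6030118  145.85081643]
```

View pics/h.png

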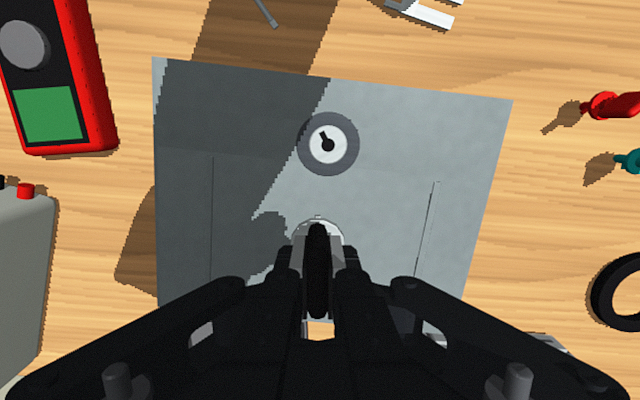

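The wrist view shows the lock disc at (328,145), with its notch pointing up-left from the bore towards (321,133). The held key's collar shows at (317,232). Measuring the lock centre, notch angle, lid yaw and collar offset.

```bash
cat > m.py <<'E'
from h import *
from scipy.optimize import least_squares
def lock(c,verb=1):
    v,u=np.mgrid[0:400,0:640];d=np.linalg.inv(c["K"])@np.stack([u.ravel(),v.ravel(),np.ones(u.size)])
    d=c["rotation"]@(d*[[1],[-1],[-1]]);P=(c["xyz"][:,None]+d*(.107-c["xyz"][2])/d[2]).T[:,:2].reshape(400,640,2)
    return P
if __name__=="__main__":
    Z=[];KK=[];TT=[];RR=[]
    for i in range(4):
        c=cam("wrist");s=ctrl.get_state();TT.append(s["eef_pos"]);RR.append(s["tcp_rot"]);P=lock(c);g=c["img"].astype(float).mean(2)
        u0,v0=328,145
        box=np.zeros(g.shape,bool);box[v0-25:v0+26,u0-25:u0+26]=1
        m=((g>150)&box).astype(np.uint8);cn=max(cv2.findContours(m,0,1)[0],key=cv2.contourArea)
        pts=np.array([P[y,x] for x,y in cn[:,0]])
        f=least_squares(lambda q:np.hypot(*(pts-q[:2]).T)-q[2],[*pts.mean(0),.0155],loss="soft_l1",f_scale=.0005).x
        hull=cv2.fillPoly(np.zeros(g.shape,np.uint8),[cn],1)>0
        dk=(g<110)&hull;q=P[dk]-f[:2];r=np.hypot(*q.T);n=q[(r>.0065)&(r<.0125)]
        w=n.mean(0);nd=np.arctan2(w[1],w[0])
        Z.append([*f,(nd-np.pi+np.pi)%(2*np.pi)-np.pi,len(n),*q[r<.005].mean(0)])
    print(np.round(Z,4))
    print(np.mean(TT,0),R.from_quat(RR).mean().as_matrix().round(4))
    # lid front edge
    dz=c["depth"]
    L=[]
    for u in range(175,495,5):
        for v in range(45,110):
            p=dep(c,u,v)
            if p[2]>.09: L.append(onz(c,u,v,.104)[:2]);break
    L=np.array(L);a=np.polyfit(L[:,1],L[:,0],1);print("lid yaw",-np.arctan(a[0]),np.std(L[:,0]-np.polyval(a,L[:,1])))
    # collar
    T=np.mean(TT,0);zc=T[2]+.0255
    b=(g>120);b[:205]=0;b[250:]=0;b[:,:280]=0;b[:,355:]=0
    C=[];
    for u in range(288,350):
        vs=[v for v in range(205,250) if b[v,u] and c["depth"][v,u]<.25]
        if vs: C.append([u,vs[0]])
    C=np.array(C);print(C[::6].tolist());print([dep(c,u,v+1).round(4).tolist() for u,v in C[::10]])
    pc=np.array([onz(c,u,v,zc)[:2] for u,v in C])
    f=least_squares(lambda q:np.hypot(*(pc-q[:2]).T)-q[2],[T[0],T[1],.0145],loss="soft_l1",f_scale=.0005).x
    f2=least_squares(lambda q:np.hypot(*(pc-q[:2]).T)-.0145,[T[0],T[1]],loss="soft_l1",f_scale=.0005).x
    print("collar",f,f2)
E
python3 m.py
```

```text
[[ 5.856e-01 -1.900e-01  1.490e-02  5.968e-01  3.100e+01 -1.000e-04
   0.000e+00]
 [ 5.856e-01 -1.901e-01  1.490e-02  6.120e-01  3.300e+01  1.000e-04
  -0.000e+00]
 [ 5.856e-01 -1.902e-01  1.490e-02  5.996e-01  3.100e+01  1.000e-04
   0.000e+00]
 [ 5.856e-01 -1.902e-01  1.490e-02  5.994e-01  3.300e+01  1.000e-04
  -1.000e-04]]
[ 0.63071398 -0.19305302  0.18722415] [[-9.968e-01 -8.000e-02 -6.000e-04]
 [-8.000e-02  9.968e-01  7.000e-04]
 [ 6.000e-04  7.000e-04 -1.000e+00]]
lid yaw -0.03462554028286353 0.004122807960312537
[[288, 233], [308, 221], [314, 220], [320, 214], [326, 221], [332, 224], [338, 207], [344, 238]]
[[0.6678, -0.2159, 0.1047], [0.6167, -0.1968, 0.2137], [0.6157, -0.1918, 0.2125], [0.6183, -0.1864, 0.2129], [0.6226, -0.1808, 0.2121]]
collar [ 0.6282384  -0.19233277  0.01309499] [ 0.62978088 -0.19268619]
```

Lock centre (0.5856, −0.1901), notch needs key yaw ≈ +0.60; key collar (0.630, −0.1927) at yaw 0.08. Moving over it and twisting −30°.

```bash
python3 -m pendant '[{"dx":0.5,"dy":0.1,"dz":0,"twist":-5},{"dx":1.5,"dy":0.2,"dz":0,"twist":-12},{"dx":2.5,"dy":0.3,"dz":0,"twist":-20},{"dx":3.5,"dy":0.5,"dz":0,"twist":-26},{"dx":4.4,"dy":0.6,"dz":0,"twist":-30},{"dx":4.4,"dy":0.6,"dz":2,"twist":-30},{"dx":4.4,"dy":0.6,"dz":4,"twist":-30},{"dx":4.4,"dy":0.6,"dz":5.5,"twist":-30},{"dx":4.4,"dy":0.6,"dz":6.2,"twist":-30},{"dx":4.4,"dy":0.6,"dz":6.2,"twist":-30}]'
python3 - <<'E'
from h import *
T=[];Q=[]
for i in range(4): c=cam("wrist");s=ctrl.get_state();T.append(s["eef_pos"]);Q.append(s["tcp_rot"])
T=np.mean(T,0);r=R.from_quat(Q).mean().as_matrix();print(T,np.arctan2(-r[0,1],r[1,1]),s["qpos"][5],s["contact_force"])
g=c["img"]
a=cam("scene");b=cam("side")
def crop(c,p,h=28):
    u,v=proj(c,p).astype(int);return cv2.resize(c["img"][v-h:v+h,u-h:u+h],(266,266),interpolation=2)
p=[.5856,-.1901,.115]
cv2.imwrite("pics/i.png",np.hstack([crop(a,p),crop(b,p),crop(c,p,70)])[...,::-1])
E
```

```text
time: 10.07
eef_pos: [0.5862, -0.1918, 0.1245]
tcp_rot: [-0.296, 0.955, 0.001, -0.001]
contact_force: [0.4, -0.9, -0.8]
opening: 0.096
finger_force: 51.0
[ 0.58699322 -0.19224184  0.12612302] 0.6020349252276804 -2.65343580859035 [ 0.48043294  0.5171153  -0.35338924]
```

View pics/i.png

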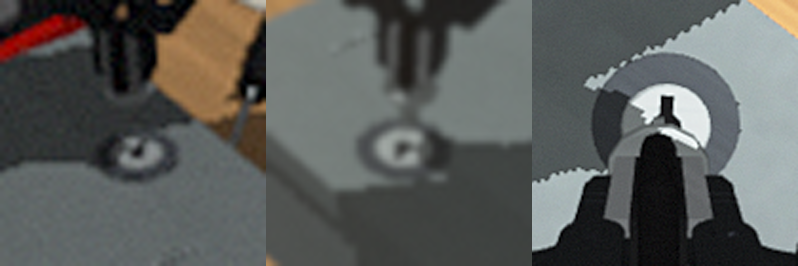

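The wrist crop (right) shows the notch straight ahead of the held key at (668,110), with the collar just below it. The scene crop shows the key above the lock. Checking the relative offset numerically.

```bash
cat > n.py <<'E'
from m import *
def run(r0=.0155):
    out=[];TT=[]
    for i in range(4):
        c=cam("wrist");s=ctrl.get_state();T=s["eef_pos"];P=lock(c);g=c["img"].astype(float).mean(2)
        Rm=R.from_quat(s["tcp_rot"]).as_matrix()
        # dark ring outer edge + disc: use colour threshold boundary of disc (bright), ahead of collar
        u0,v0=proj(c,[.5856,-.1901,.107])
        E=[]
        for th in np.deg2rad(np.arange(-160,-19,4)):   # rays upward in image from lock centre
            for r in np.arange(12,60,.25):
                u,v=u0+r*np.cos(th),v0+r*np.sin(th)
                col=cv2.getRectSubPix(g.astype(np.float32),(1,1),(u,v))[0,0]
                if col<135 and r>18: E.append(onz(c,u,v,.107)[:2]);break
        E=np.array(E)
        f=least_squares(lambda q:np.hypot(*(E-q[:2]).T)-r0,E.mean(0)+[.005,0],loss="soft_l1",f_scale=.0004).x
        # head lateral/fore: depth points at head top? collar front via depth band
        zc=T[2]+.0253
        v,u=np.mgrid[60:300,200:440];d=np.linalg.inv(c["K"])@np.stack([u.ravel(),v.ravel(),np.ones(u.size)])
        Q=(c["rotation"]@(d*[[1],[-1],[-1]]*c["depth"][60:300,200:440].ravel())).T+c["xyz"]
        q=Q[(abs(Q[:,2]-zc)<.003)&(np.hypot(*(Q[:,:2]-T[:2]).T)<.02)&(c["img"][60:300,200:440].reshape(-1,3).mean(1)>120)]
        t=(q-T)@Rm
        h=Q[(Q[:,2]>zc+.036)&(Q[:,2]<zc+.048)&(np.hypot(*(Q[:,:2]-T[:2]).T)<.03)];
        lk=(np.r_[f,T[2]]-T)@Rm
        out.append([lk[0],lk[1],np.percentile(t[:,0],98),t[:,1].min(),t[:,1].max()]);TT.append(T)
    print("lock in tool (mm) x,y; collar front x, y range",np.round(np.array(out)*1e3,2));print(np.mean(TT,0))
run()
E
python3 n.py
```

```text
lock in tool (mm) x,y; collar front x, y range [[ -0.13   2.37  14.86 -13.39  11.96]
 [ -0.22   2.4   14.82 -13.32  12.05]
 [ -0.28   2.33  14.77 -13.24  11.63]
 [ -0.32   2.25  14.73 -13.3   12.62]]
[ 0.58673013 -0.19211476  0.12603739]
```

```bash
python3 -m pendant '[{"dx":-0.05,"dy":0.25,"dz":0.3,"twist":0},{"dx":-0.05,"dy":0.25,"dz":0.8,"twist":0},{"dx":-0.05,"dy":0.25,"dz":1.2,"twist":0},{"dx":-0.05,"dy":0.25,"dz":1.5,"twist":0},{"dx":-0.05,"dy":0.25,"dz":1.7,"twist":0},{"dx":-0.05,"dy":0.25,"dz":1.7,"twist":0}]'
```

```text
time: 11.32
eef_pos: [0.5857, -0.1897, 0.1084]
tcp_rot: [-0.297, 0.955, -0.0, 0.0]
contact_force: [0.6, -0.8, -0.7]
opening: 0.1
finger_force: 51.0
```

```bash
python3 n.py
```

```text
lock in tool (mm) x,y; collar front x, y range [[ -2.06   3.35  14.75 -13.24  12.67]
 [ -1.83   3.32  14.73 -13.81  12.68]
 [ -1.82   3.34  14.92 -13.21  12.63]
 [ -2.11   3.32  14.78 -13.27  12.76]]
[ 0.58564513 -0.18972005  0.1085896 ]
```

```bash
python3 -m pendant '[{"dx":0,"dy":0,"dz":0.1,"twist":0},{"dx":0,"dy":0,"dz":0.2,"twist":0},{"dx":0,"dy":0,"dz":0.3,"twist":0},{"dx":0,"dy":0,"dz":0.4,"twist":0},{"dx":0,"dy":0,"dz":0.4,"twist":0}]'; python3 - <<'E'
from h import *
F=[];M=[];T=[]
for i in range(3):
    c=cam("wrist");s=ctrl.get_state();F.append(s["contact_force"]);M.append(s["wrist_torque"]);T.append(s["eef_pos"])
print(np.mean(F,0),np.mean(M,0),np.mean(T,0),s["qpos"][5]);save(c,"j.png",(200,60,440,240),3)
E
```

```text
time: 12.15
eef_pos: [0.5858, -0.1897, 0.1046]
tcp_rot: [-0.297, 0.955, -0.0, 0.0]
contact_force: [0.4, -0.5, 0.4]
opening: 0.098
finger_force: 51.1
[ 1.42868574 -0.79030413 -0.32763046] [-0.11682559 -0.36575553  0.00043033] [ 0.58573125 -0.18973511  0.10460658] -2.6508118922429844
```

View pics/j.png

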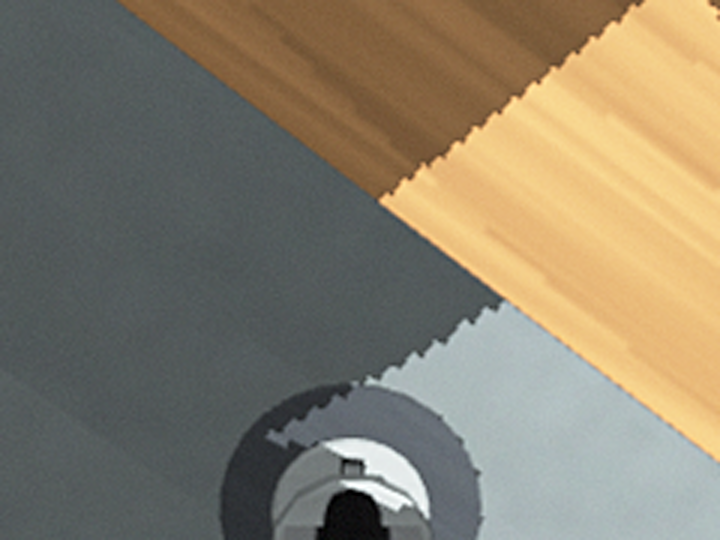

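The ring spans (221–480), the disc (275–427), the notch/bit sits at (352,467) and the head at 355: centred and aligned. Feeling downward.

```bash
python3 -m pendant '[{"dx":0,"dy":0,"dz":0.1,"twist":0},{"dx":0,"dy":0,"dz":0.2,"twist":0},{"dx":0,"dy":0,"dz":0.3,"twist":0},{"dx":0,"dy":0,"dz":0.4,"twist":0},{"dx":0,"dy":0,"dz":0.4,"twist":0}]'
```

```text
time: 12.92
eef_pos: [0.5857, -0.1897, 0.1006]
tcp_rot: [-0.297, 0.955, -0.0, 0.0]
contact_force: [2.2, -0.5, 1.1]
opening: 0.099
finger_force: 51.2
```

```bash
python3 -m pendant '[{"dx":0,"dy":0,"dz":0.1,"twist":0},{"dx":0,"dy":0,"dz":0.2,"twist":0},{"dx":0,"dy":0,"dz":0.3,"twist":0},{"dx":0,"dy":0,"dz":0.3,"twist":0}]'
```

```text
time: 13.42
eef_pos: [0.5857, -0.1897, 0.0976]
tcp_rot: [-0.297, 0.955, -0.0, 0.0]
contact_force: [2.7, -1.9, 0.5]
opening: 0.099
finger_force: 51.2
```

The bit is past the disc with no vertical resistance, so the notch fits. Easing sideways slightly and continuing.

```bash
python3 -m pendant '[{"dx":-0.01,"dy":-0.03,"dz":0.1,"twist":0},{"dx":-0.01,"dy":-0.03,"dz":0.2,"twist":0},{"dx":-0.01,"dy":-0.03,"dz":0.3,"twist":0},{"dx":-0.01,"dy":-0.03,"dz":0.4,"twist":0},{"dx":-0.01,"dy":-0.03,"dz":0.5,"twist":0},{"dx":-0.01,"dy":-0.03,"dz":0.5,"twist":0}]'
```

```text
time: 14.18
eef_pos: [0.5857, -0.1898, 0.0925]
tcp_rot: [-0.297, 0.955, 0.0, -0.0]
contact_force: [2.0, -1.0, 1.5]
opening: 0.098
finger_force: 51.3
```

```bash
python3 -m pendant '[{"dx":0,"dy":0,"dz":0.1,"twist":0},{"dx":0,"dy":0,"dz":0.2,"twist":0},{"dx":0,"dy":0,"dz":0.3,"twist":0},{"dx":0,"dy":0,"dz":0.3,"twist":0}]'
```

```text
time: 14.68
eef_pos: [0.5858, -0.1898, 0.0896]
tcp_rot: [-0.297, 0.955, -0.0, 0.0]
contact_force: [1.9, -0.2, 2.7]
opening: 0.097
finger_force: 51.7
```

Spring pins are pushing back. Now in small steps until the collar seats.

```bash
python3 -m pendant '[{"dx":0,"dy":0,"dz":0.1,"twist":0},{"dx":0,"dy":0,"dz":0.15,"twist":0},{"dx":0,"dy":0,"dz":0.15,"twist":0}]'
```

```text
time: 15.05
eef_pos: [0.5858, -0.1898, 0.0881]
tcp_rot: [-0.297, 0.955, -0.0, 0.0]
contact_force: [2.2, 0.3, 3.1]
opening: 0.096
finger_force: 51.7
```

```bash
python3 -m pendant '[{"dx":0,"dy":0,"dz":0.05,"twist":0},{"dx":0,"dy":0,"dz":0.1,"twist":0},{"dx":0,"dy":0,"dz":0.1,"twist":0}]'
```

```text
time: 15.42
eef_pos: [0.5858, -0.1898, 0.0871]
tcp_rot: [-0.297, 0.955, -0.0, 0.0]
contact_force: [0.7, -0.2, 4.9]
opening: 0.098
finger_force: 51.9
```

```bash
python3 -m pendant '[{"dx":0,"dy":0,"dz":0.05,"twist":0},{"dx":0,"dy":0,"dz":0.1,"twist":0},{"dx":0,"dy":0,"dz":0.1,"twist":0}]'
```

```text
time: 15.8
eef_pos: [0.5858, -0.1899, 0.0871]
tcp_rot: [-0.297, 0.955, 0.0, -0.0]
contact_force: [0.0, 0.3, 7.8]
opening: 0.098
finger_force: 52.4
```

Collar is home: z stalled at 0.0871 and the force is rising to 8 N. Turning clockwise.

```bash
python3 -m pendant '[{"dx":0,"dy":0,"dz":0,"twist":6},{"dx":0,"dy":0,"dz":0,"twist":12},{"dx":0,"dy":0,"dz":0,"twist":18},{"dx":0,"dy":0,"dz":0,"twist":24},{"dx":0,"dy":0,"dz":0,"twist":30},{"dx":0,"dy":0,"dz":0,"twist":30}]'
```

```text
time: 16.55
eef_pos: [0.5861, -0.1905, 0.0871]
tcp_rot: [-0.039, 0.999, -0.001, 0.0]
contact_force: [1.3, -1.3, 6.9]
opening: 0.1
finger_force: 52.3
```

```bash
python3 -m pendant '[{"dx":0,"dy":0,"dz":0,"twist":7},{"dx":0,"dy":0,"dz":0,"twist":14},{"dx":0,"dy":0,"dz":0,"twist":21},{"dx":0,"dy":0,"dz":0,"twist":28},{"dx":0,"dy":0,"dz":0,"twist":35},{"dx":0,"dy":0,"dz":0,"twist":42},{"dx":0,"dy":0,"dz":0,"twist":49},{"dx":0,"dy":0,"dz":0,"twist":55},{"dx":0,"dy":0,"dz":0,"twist":60},{"dx":0,"dy":0,"dz":0,"twist":60}]'
python3 -c "
from h import *
s=ctrl.get_state();print(s['wrist_torque'],s['qpos'])"
```

```text
time: 17.8
eef_pos: [0.5857, -0.1906, 0.0871]
tcp_rot: [0.466, 0.885, -0.001, 0.0]
contact_force: [-0.9, -1.7, 8.7]
opening: 0.102
finger_force: 52.3
[-0.20801103  0.12730027  0.00599141] [-4.78476743e-01  2.71627894e-01  1.81208569e+00 -1.55666011e-03
  1.05748945e+00 -1.07963377e+00]
```

Turned a full 90° with little resistance. Letting go and retreating at once.

```bash
python3 -m pendant '[{"dx":0,"dy":0,"dz":0,"twist":0},{"dx":0,"dy":0,"dz":0,"twist":0},{"dx":0,"dy":0,"dz":-0.5,"twist":0},{"dx":0,"dy":0,"dz":-2.5,"twist":0},{"dx":0,"dy":0,"dz":-6,"twist":0},{"dx":0,"dy":0,"dz":-10,"twist":0},{"dx":1.5,"dy":-2.2,"dz":-14,"twist":0},{"dx":3.5,"dy":-5,"dz":-16,"twist":0},{"dx":5.6,"dy":-8.2,"dz":-16,"twist":0},{"dx":5.6,"dy":-8.2,"dz":-16,"twist":0}]' 40
```

```text
time: 19.05
eef_pos: [0.4852, -0.1901, 0.248]
tcp_rot: [0.466, 0.885, -0.0, 0.001]
contact_force: [-0.1, -0.1, -0.6]
opening: 0.401
finger_force: 0.0
```

```bash
for i in 1 2 3 4; do python3 -m pendant '[{"dx":0,"dy":0,"dz":0,"twist":0},{"dx":0,"dy":0,"dz":0,"twist":0},{"dx":0,"dy":0,"dz":0,"twist":0},{"dx":0,"dy":0,"dz":0,"twist":0},{"dx":0,"dy":0,"dz":0,"twist":0},{"dx":0,"dy":0,"dz":0,"twist":0},{"dx":0,"dy":0,"dz":0,"twist":0},{"dx":0,"dy":0,"dz":0,"twist":0},{"dx":0,"dy":0,"dz":0,"twist":0},{"dx":0,"dy":0,"dz":0,"twist":0}]' >/dev/null; done
python3 - <<'E'
from h import *
c=cam("side");s=ctrl.get_state();print(s["time"],s["contact_force"],s["eef_pos"])
for n in("side","scene"):
    c=cam(n);v,u=np.mgrid[0:400,0:640];d=np.linalg.inv(c["K"])@np.stack([u.ravel(),v.ravel(),np.ones(u.size)])
    P=(c["rotation"]@(d*[[1],[-1],[-1]]*c["depth"].ravel())).T+c["xyz"]
    k=(P[:,0]>.56)&(P[:,0]<.78)&(abs(P[:,1]+.19)<.11);P=P[k]
    for z in np.arange(.05,.36,.03):
        q=P[abs(P[:,2]-z)<.015];
        if len(q): print(n,round(z,3),len(q),q[:,0].min().round(3),np.median(q[:,0]).round(3),q[:,0].max().round(3))
    g=c["img"].reshape(-1,3)[k];q=P[(g.max(1)<45)&(P[:,2]>.17)];print("dark",len(q),np.median(q,0) if len(q) else 0)
E
```

```text
24.1 [-0.84663152  0.68850675 -0.22292997] [ 0.48645147 -0.19009675  0.24601528]
side 0.05 3096 0.579 0.664 0.755
side 0.08 543 0.56 0.746 0.754
side 0.11 461 0.738 0.747 0.759
side 0.14 363 0.728 0.738 0.747
side 0.17 373 0.719 0.728 0.738
side 0.2 362 0.708 0.718 0.727
side 0.23 365 0.673 0.707 0.717
side 0.26 588 0.665 0.696 0.75
side 0.29 473 0.664 0.678 0.748
side 0.32 148 0.668 0.682 0.69
dark 23 [ 0.73494591 -0.19219347  0.27867414]
scene 0.05 1084 0.56 0.616 0.757
scene 0.08 328 0.56 0.759 0.769
scene 0.11 456 0.744 0.754 0.769
scene 0.14 473 0.735 0.743 0.754
scene 0.17 495 0.724 0.733 0.743
scene 0.2 506 0.715 0.723 0.735
scene 0.23 461 0.704 0.714 0.724
scene 0.26 594 0.693 0.705 0.754
scene 0.29 805 0.668 0.693 0.751
scene 0.32 67 0.682 0.688 0.693
dark 2134 [ 0.71189548 -0.17572964  0.2440811 ]
```

The lid stands fully open (about 1.25 rad), with the key head standing out of the lock at x ≈ 0.665, z ≈ 0.23–0.29. The robot is clear of everything. Handing in.

```bash
python3 -c "
from plant import ctrl
print(ctrl.sign_off())"
```

```text
the job is handed in; nothing more can be done
None
```

I handed the job in after about 24 s of robot time: the black-headed key seated at under 8 N, turned a quarter turn clockwise and left in the lock, the lid fully open, the robot clear, and no contact with anything else that I saw.

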